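# Close the drying box and wedge its lid ajar

### The arm

A 6-joint arm with a two-finger parallel gripper is mounted at the origin on a cart in front of the work surface, level with it; the furniture and walls round the work are solid. World frame = base frame: x ahead of the robot, y to its left, z up, the work surface at z = 0. Lengths are in m, angles in rad, forces in N, time in s.
With the tool pointing down it reaches from about 0.275 to 1 m from the base axis. Payload 8.4 kg.
Tool frame: the origin (TCP) lies midway between the tips of the shut fingers; the grasp point (between the pads) lies 19 mm behind it; z points along the fingers, y is the line along which they close (so a half turn about z gives the same grasp; the last joint's range is limited). The gripper opens to 85 mm and grips with 20 to 120 N. Pads are 22 mm wide; open, the fingers measure 114 mm over their backs; the gripper's body (76 mm by 85 mm) begins 54 mm behind the grasp point. The pads swing forward as they close: fully open they stand 13 mm farther back than shut.
Start: joints at [-1.22, 0.353, 1.633, -0, 1.155, -0.002], TCP at [0.216, -0.587, 0.231] pointing down, gripper open.
Joint ranges: [-2.63, 2.63], [-0.92, 2.1], [0.06, 2.66], [-1.3, 4.44], [0, 2.69], [-3.02, 3.02]. Speed limits (rad/s): [2.22, 2.22, 2.79, 3.14, 3.14, 3.14].

### API

Orientations are given as a unit quaternion [x, y, z, w].
In Python, from station import ctrl gives the robot as it stands. The module is installed in compiled form; this text tells all that it offers. Calls block until the motion is done:
- ctrl.movep(position, orientation): joint-space move of the TCP to a pose.
- ctrl.move_l(position, max_speed=0.15, attitude=None, contact_N=None): straight line of the TCP; attitude=None keeps the orientation; max_speed is the mean speed in m/s. With contact_N (N) it stops when the force on the tool has changed by that much, and returns True; else False.
- ctrl.movej(angles): joint-space move.
- ctrl.grip(opening, grip_force=None): finger opening in m; grip_force is the grip in N (None keeps the last); returns when the fingers have stopped.
- ctrl.hold(seconds).
- ctrl.inverse_kinematics(position, orientation): joint angles nearest the present ones, or None.
- ctrl.get_state(): the state.
- ctrl.capture(name): name is "scene" or "top" or "wrist"; returns (picture, depth): 384x512x3 uint8, red, green, blue; 384x512 float32, m along the optical axis (not along the pixel's ray), 0 where there is no reading.
- ctrl.camera_params(name): a dict with "camera_matrix" (3x3 intrinsics, pixels), "rvec" (rotation vector, rad) and "tvec" (3), from world to camera coordinates, as OpenCV has them. Camera axes: x right, y down, z forward; pixel columns grow to the right and rows downward; lengths in m; the calibration is good to about 2 mm. A picture is of the moment at which its call begins: read the wrist's pose just before it. camera_params takes no time and is no camera call; for the wrist camera it gives the pose at the moment of the call.
A pose or a line that the arm cannot do raises ctrl.Unreachable and nothing moves.
- ctrl.sign_off(): hands the job in; it is judged then, once.
The state is a dict: "time": time; "joints": joint angles; "qvel": joint speeds; "joint_torque": joint torques, N m; "tcp_pos": TCP position; "tool_rot": TCP orientation; "contact_force": force on the tool from outside, world axes, zero at the start; "moment": the same for the moment, N m; "gripper_width": finger opening in m; "grasp_force": force on a finger pad.
Only numpy, scipy, OpenCV 4.12 (cv2) and the standard library are available. Lean on these libraries where they do the work, as an engineer would, in place of code of your own. Each camera call takes 0.05 s, during which the arm holds its last target. There are 200 camera calls.

### The job

Shut the raised lid of the wooden drying box over the freshly glued lamp foot. Then take the wooden wedge by its tall heel, set it flat on the sill in front of the box and push its thin end straight in under the lid until the front edge of the lid just lifts, about 4 mm clear of where it rests when shut. Finish while still gripping the wedge there, with the robot touching nothing else, and leave the other things on the desk where they are.

Things in the scene. Friction and masses are not known exactly. Their poses are not given: they have to be found in the camera images.
- drying_box: Low pale wooden box, fixed to the desk. Origin on the desk under the middle of the shut lid's front edge; +x away from the robot to the hinge. Front: flat sill, x -100 to 50 mm, 140 mm wide, top 25 mm above the desk. Behind: open tray, x 50 to 154, 150 wide, rim 30 high, the lamp foot inside below the rim. The shut lid overhangs the sill by 50 mm: a 5 mm slot ending at the tray's front wall.
- box_lid (a joint): Lid angle, rad: 0 shut, grows as the front edge rises (mm = 150 x angle), stop 1.5, starts at 1.15 to 1.4. Board 150 x 150 x 10 mm, 0.4 kg, clear window; on its upper face a batten 10 mm high, 12 wide, 110 long, its middle 12 mm from the front edge. Stiff hinge: above about 1.1 rad it stays where left, below about 0.9 it sinks shut by itself in some seconds.
- hinge_line (a point): Middle of the lid's hinge axis, level with the lid's underside, 30 mm above the desk, 150 mm along the box's +x from its origin; the axis runs along the box's y. Fixed to the box.
- lid_edge (a point): Middle of the lower front edge of the lid, 150 mm from the hinge; moves with the lid. Shut, it is 30 mm above the desk and 5 mm above the sill.
- wedge: Loose brown wooden wedge, 80 mm long (x), 28 wide (y), about 60 g, flat on the desk left or right of the box, toe roughly away from the robot. Origin at the middle of its underside, +x to the thin toe. Heel: upright block, x -40 to -14 mm, 48 high, to be gripped across the 28 mm. From it the top slopes down 1 in 5, from 14 mm thick at x = -15 to 3 mm at the toe, x = 40.
- wedge_toe (a point): Middle of the lower edge of the wedge's toe, 40 mm along the wedge's +x from its origin. With the wedge flat on the sill, the lid begins to lift when the toe is 10 mm past the lid's front edge, then rises 1 mm for each further 5 mm.
- solder_reel: Green reel of solder standing on its flange, 60 mm across, 35 mm high, on the other side of the box from the wedge. Bystander: leave alone. Origin under its middle.
- kraft_tube: Brown cardboard tube standing on end at the far left, 68 mm across, 88 mm high. Bystander: leave alone. Origin under its middle.
- glue_bottle: White glue bottle with an orange nozzle at the far right, 47 mm across, 148 mm high. Bystander: leave alone. Origin under its middle.
Things that resemble listed ones, but are neither listed nor needed, are in the scene too. Several things have the shape of the wedge; the one meant has the colours described above.

How it is judged:
By the outcome, as a careful person would: the job done as asked, in the order asked, and still so for the second after the job is handed in, while the arm keeps its last pose, push and grip.
It also fails if it takes over 51 s, if anything falls off the work surface, if the arm or the gripper's body presses on something with over 40 N, if the wrist force passes 120 N, or if a joint passes its speed limit or range.

## Working session

There is one attempt and no reset: what is moved stays moved. The work goes in short steps, each a Python script; the robot and the scene stay as the last script left them, time stands still between calls to the robot, and variables do not carry over. Pictures are saved under pics/ and viewed, at most 10 in all, crops included, and the job is handed in when it is done.

```bash
mkdir -p pics
cat > h.py <<'E'
import numpy as np, cv2
from station import ctrl
def cap(n,save=None):
    p=ctrl.camera_params(n); im,d=ctrl.capture(n)
    if save: cv2.imwrite('pics/'+save,im[:,:,::-1])
    return im,d,p
def cloud(d,p):
    K=np.array(p['camera_matrix']);R=cv2.Rodrigues(np.array(p['rvec'],float))[0];t=np.array(p['tvec'],float).ravel()
    v,u=np.mgrid[:d.shape[0],:d.shape[1]]
    c=np.stack([(u-K[0,2])/K[0,0]*d,(v-K[1,2])/K[1,1]*d,d],-1)
    w=(c-t)@R; w[d==0]=np.nan
    return w
E
python3 - <<'E'
from h import *
a,d,p=cap('scene','s0.png');np.savez('s0',a=a,d=d,w=cloud(d,p))
b,e,q=cap('top','t0.png');np.savez('t0',a=b,d=e,w=cloud(e,q))
cv2.imwrite('pics/both0.png',np.hstack([a,b])[:,:,::-1])
print(q,p,ctrl.get_state()['time'])
E
```

```text
{'camera_matrix': array([[357.28223252,   0.        , 256.23445968],
       [  0.        , 357.28223252, 193.94579418],
       [  0.        ,   0.        ,   1.        ]]), 'rvec': array([ 2.1170488 , -2.14011681,  0.14444819]), 'tvec': array([0.03353437, 0.54482399, 1.09636336])} {'camera_matrix': array([[378.06976793,   0.        , 250.67405495],
       [  0.        , 378.06976793, 192.80159437],
       [  0.        ,   0.        ,   1.        ]]), 'rvec': array([ 0.59075382, -2.59003046,  1.25297071]), 'tvec': array([0.51021579, 0.17668935, 1.06592077])} 0.1
```

View pics/s0.png

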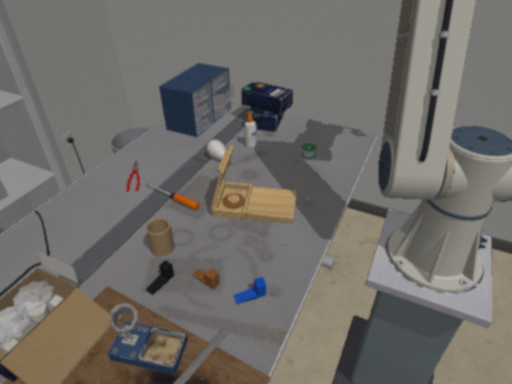

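View pics/t0.png

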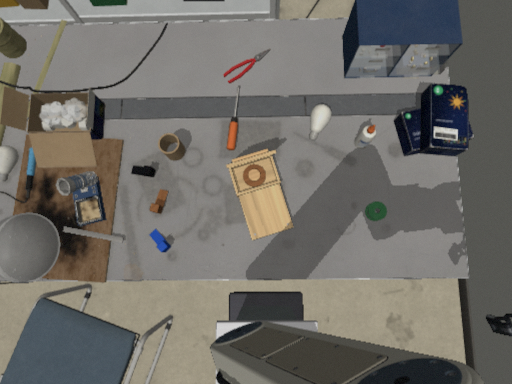

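The scene view shows three wedge shapes: black (top 144,170), brown (top 158,201; scene 207,277) and blue (top 160,240). I choose the brown one. The box is at top (260,195) with its lid raised. The reel is at (375,211), the tube at (171,146) and the bottle at (369,132).

Run:
```python
from h import *
t=np.load('t0.npz');s=np.load('s0.npz')
out=[]
for n,z,(x0,x1,y0,y1) in (('top',t,(138,180,185,218)),('scene',s,(185,228,258,298))):
    a,w=z['a'],z['w'];hsv=cv2.cvtColor(a,cv2.COLOR_RGB2HSV)
    m=np.zeros(a.shape[:2],bool);m[y0:y1,x0:x1]=True
    m&=(hsv[...,1]>110)&(hsv[...,0]<20)
    P=w[m];P=P[~np.isnan(P[:,0])]
    print(n,m.sum(),'zmax',np.percentile(P[:,2],[5,50,95]))
    hi=P[P[:,2]>.040];lo=P[(P[:,2]<.02)]
    print(' hi',len(hi),hi.mean(0),hi.min(0),hi.max(0),'lo',len(lo),lo.mean(0))
    q=P[P[:,2]>.002]; r=cv2.minAreaRect((q[:,:2]*1000).astype(np.float32)); print(r)
    c=a[y0-10:y1+10,x0-10:x1+10];out.append(cv2.resize(c,(380,340),interpolation=cv2.INTER_CUBIC))
cv2.imwrite('pics/w0.png',np.hstack(out)[:,:,::-1])
# box: sill region
for n,z,(x0,x1,y0,y1) in (('top',t,(220,305,140,250)),('scene',s,(205,305,140,228))):
    a,w=z['a'],z['w'];hsv=cv2.cvtColor(a,cv2.COLOR_RGB2HSV)
    m=np.zeros(a.shape[:2],bool);m[y0:y1,x0:x1]=True
    m&=(hsv[...,1]>60)&(hsv[...,0]<30)
    sill=m&(abs(w[...,2]-.025)<.006)
    k=cv2.morphologyEx(sill.astype(np.uint8),cv2.MORPH_OPEN,np.ones((5,5)))
    nn,l,st,ce=cv2.connectedComponentsWithStats(k);i=1+st[1:,4].argmax()
    P=w[l==i];r=cv2.minAreaRect((P[:,:2]*1000).astype(np.float32));print(n,'sill',len(P),P[:,2].mean(),r,cv2.boxPoints(r).round(0).tolist())
    L=w[m&(w[...,2]>.05)];print('lid',len(L),np.nanmean(L,0),np.nanmax(L[:,2]));
    hi=L[L[:,2]>np.nanmax(L[:,2])-.02];print(hi.mean(0))
for n,z,u,v in (('reel',t,375,211),('tube',t,171,146),('bottle',t,369,132)): print(n,z['w'][v,u])
```

```text
top 216 zmax [0.00273322 0.01189632 0.04911189]
 hi 69 [0.50608138 0.35163169 0.04704805] [0.49368585 0.33782358 0.04029638] [0.51987957 0.36756151 0.05152324] lo 126 [0.54238153 0.3426248  0.00801256]
((531.2782592773438, 346.18951416015625), (28.456323623657227, 76.51603698730469), 74.583740234375)
scene 302 zmax [0.00518523 0.02173879 0.04951235]
 hi 96 [0.50476841 0.35787948 0.04686431] [0.49176722 0.3421125  0.04006199] [0.5207898  0.37030934 0.05206181] lo 143 [0.53348216 0.3516577  0.00994737]
((530.741455078125, 349.1761779785156), (26.645036697387695, 76.75633239746094), 75.40663146972656)
top sill 1871 0.024273845270945633 ((497.5258483886719, 0.3903656005859375), (158.636474609375, 138.98867797851562), 16.132335662841797) [[402.0, 45.0], [441.0, -88.0], [593.0, -44.0], [554.0, 89.0]]
lid 309 [0.63306408 0.04045816 0.1735218 ] 0.1813025445578423
[0.63306408 0.04045816 0.1735218 ]
scene sill 1325 0.02541387302183395 ((494.1272888183594, 0.813720703125), (152.64935302734375, 143.5478515625), 16.890079498291016) [[400.0, 47.0], [442.0, -90.0], [588.0, -46.0], [546.0, 92.0]]
lid 334 [0.63035935 0.06626068 0.14356637] 0.17964882028220724
[0.62836352 0.05172514 0.17373471]
reel [ 0.48754631 -0.34910407  0.03054911]
tube [0.72050566 0.3168962  0.00212967]
bottle [ 0.7234749  -0.32215749  0.10657568]
```

View pics/w0.png

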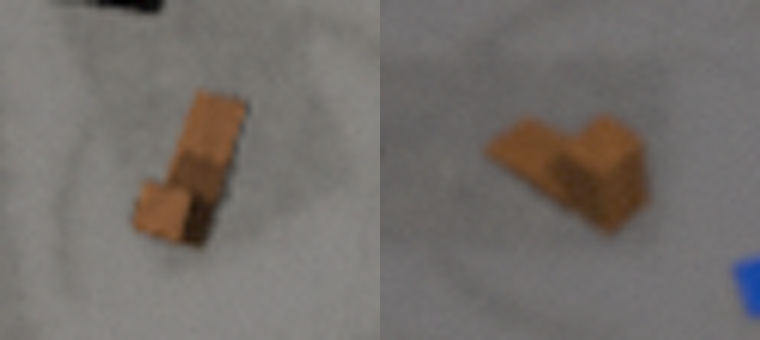

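Crop: the brown wedge has its heel at about (508,354) mm and its toe pointing away at a yaw of about −15°. The box origin is about (517,7) mm with a yaw of about 16.5°. Next I hook behind the lid and close it.

```bash
cat >> h.py <<'E'
from scipy.spatial.transform import Rotation as Ro
BO=np.array([.517,.007]);BY=np.deg2rad(16.5)
def box(x,y,z): 
    c,s=np.cos(BY),np.sin(BY); return np.array([BO[0]+c*x-s*y,BO[1]+s*x+c*y,z])
def down(yaw): # tool x along yaw, z down
    return (Ro.from_euler('z',yaw)*Ro.from_euler('x',np.pi)).as_quat()
E
python3 - <<'E'
from h import *
s=ctrl.get_state();print(s['tool_rot'],Ro.from_quat(s['tool_rot']).as_matrix().round(2).tolist())
P=box(.205,0,.30)
for y in (BY,BY+np.pi):
    print(y,ctrl.inverse_kinematics(P,down(y)))
y=min((BY,BY+np.pi),key=lambda y:abs(ctrl.inverse_kinematics(P,down(y))[5]))
ctrl.grip(0.0)
ctrl.movep(P,down(y)); print(ctrl.get_state()['time'])
ctrl.move_l(box(.205,0,.14),.2)
print(ctrl.get_state()['contact_force'])
for a in np.arange(1.45,.34,-.1):
    r=.115
    ctrl.move_l(box(.15-r*np.cos(a)+.01*np.sin(a)+.011,0,.03+r*np.sin(a)+.01*np.cos(a)),.12)
    s=ctrl.get_state();print(round(a,2),s['contact_force'].round(1) if hasattr(s['contact_force'],'round') else s['contact_force'])
p=np.array(ctrl.get_state()['tcp_pos']);p[2]=.25
ctrl.move_l(p,.25)
a,d,pp=cap('scene','s1.png');print(ctrl.get_state()['time'])
E
```

```text
[ 9.84478945e-01  1.75501637e-01 -1.28588896e-04 -6.04354649e-04] [[0.94, 0.35, -0.0], [0.35, -0.94, 0.0], [-0.0, -0.0, -1.0]]
0.2879793265790644 [ 8.90588111e-02  4.48441745e-01  1.33866786e+00 -4.44089210e-16
  1.35448305e+00  1.37187581e+00]
3.4295719801688573 [ 0.08905881  0.44844175  1.33866786  0.          1.35448305 -1.76971684]
3.7583
[ 0.19132796 -0.93484549 -0.00229763]
1.45 [-0.2  0.4  1. ]
1.35 [ 0.4 -0.6  0.6]
1.25 [ 0.8  0.1 -0.1]
1.15 [ 0.2 -0.  -0.1]
1.05 [-0.8  0.8  0.6]
0.95 [-0.7  1.  -0.5]
0.85 [-0.2  0.6  0.2]
0.75 [0.4 0.3 0.7]
0.65 [-0.1 -0.6  0.4]
0.55 [ 0.5 -0.7  0.5]
0.45 [-0.  -0.2  0.2]
0.35 [ 0.3 -0.2 -0.1]
8.8917
```

View pics/s1.png

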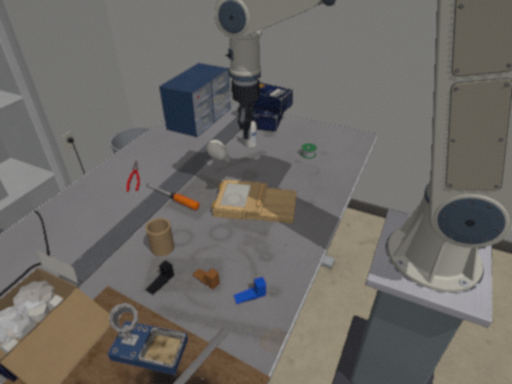

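The picture shows the lid down on the box (window around px 238,193) with the arm above it. The wedge and bystanders are where they were. Next I go above the wedge and look from close by.

Run:
```python
from h import *
wy=np.deg2rad(-15);P=np.array([.505,.355,.20])
for y in (wy,wy+np.pi):
    print(y,ctrl.inverse_kinematics(P,down(y))[5], ctrl.inverse_kinematics(box(-.07,0,.15),down(BY+y-wy))[5])
y=min((wy,wy+np.pi),key=lambda y:abs(ctrl.inverse_kinematics(P,down(y))[5]))
P2=P.copy();P2[2]=.25
ctrl.movep(P2,down(y)); ctrl.grip(.06)
ctrl.move_l(P2-[.03,0,.03],.2)
a,d,p=cap('wrist','wr1.png');w=cloud(d,p);np.savez('wr1',a=a,w=w,K=p['camera_matrix'],r=p['rvec'],t=p['tvec'])
hsv=cv2.cvtColor(a,cv2.COLOR_RGB2HSV)
near=(abs(w[...,0]-.53)<.07)&(abs(w[...,1]-.35)<.06)
m=near&(hsv[...,1]>100)&(hsv[...,0]<20)&(w[...,2]>.001)
hi=m&(w[...,2]>.042)
for k in (m,hi):
    r=cv2.minAreaRect((w[k][:,:2]*1000).astype(np.float32));print(k.sum(),r,np.median(w[k],0))
print(y,ctrl.get_state()['time'],ctrl.get_state()['tcp_pos'])
# lid state from scene
a,d,p=cap('scene','s2.png');W=cloud(d,p);np.savez('s2',a=a,w=W)
l=[(W[v,u]-np.r_[BO,0])for v in range(170,230) for u in range(205,305)]
l=np.array(l);c,s=np.cos(BY),np.sin(BY);bx=c*l[:,0]+s*l[:,1];by=-s*l[:,0]+c*l[:,1]
for x0 in np.arange(-.1,.16,.02):
    k=(bx>x0)&(bx<x0+.02)&(abs(by)<.05);print(round(x0,2),k.sum(),np.median(l[k,2]).round(4))
```

```text
-0.2617993877991494 2.4428824175397024 1.2508598993571844
2.8797932657906435 -0.6987102360500907 -1.8907327542326084
1080 ((534.0654296875, 346.5659484863281), (26.554996490478516, 80.0526123046875), 75.60546112060547) [0.51559306 0.3493004  0.02305397]
456 ((508.00958251953125, 353.8075866699219), (25.621307373046875, 25.507375717163086), 74.79742431640625) [0.50701478 0.3539302  0.04851048]
2.8797932657906435 11.6583 [0.47572559 0.35536132 0.22070711]
-0.1 128 0.0256
-0.08 124 0.0254
-0.06 125 0.0255
-0.04 119 0.0254
-0.02 127 0.0258
0.0 127 0.048
0.02 123 0.0405
0.04 113 0.04
0.06 115 0.0372
0.08 21 0.0369
0.1 1 0.0359
0.12 5 0.0377
0.14 0 nan
  return _methods._mean(a, axis=axis, dtype=dtype,
  ret = ret.dtype.type(ret / rcount)
```

View pics/wr1.png

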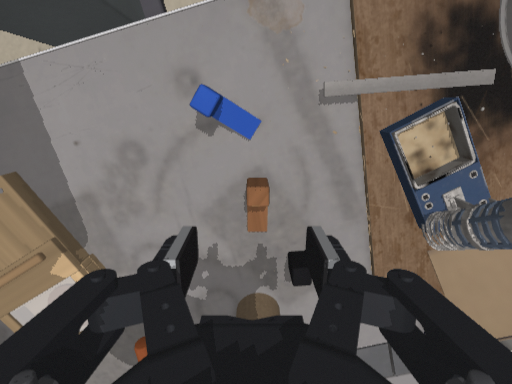

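The wrist view confirms the brown wedge with its heel at (258,192) and toe toward (258,228). The lid's upper face reads 40 mm, so it is shut. Next I grip the heel, lift, and carry the wedge above the sill.

Run:
```python
from h import *
wy=np.deg2rad(-15)
H=np.array([.5075,.354])
ctrl.move_l([*H,.10],.2)
print('touch',ctrl.move_l([*H,.013],.12,contact_N=8))
ctrl.grip(.0,60); s=ctrl.get_state();print(s['gripper_width'],s['grasp_force'],s['tcp_pos'],s['time'])
ctrl.move_l([*H,.13],.2)
T=box(-.105,0,.13)
ctrl.movep(T,down(BY+np.pi))
s=ctrl.get_state();print(s['gripper_width'],s['grasp_force'],s['tcp_pos'],s['time'],s['contact_force'])
for n in('scene','top','wrist'):
    a,d,p=cap(n,n+'3.png');np.savez(n+'3',a=a,w=cloud(d,p))
a1=cv2.imread('pics/scene3.png');a2=cv2.imread('pics/top3.png')
a3=cv2.imread('pics/wrist3.png')
cv2.imwrite('pics/c3.png',np.hstack([cv2.resize(a1[120:250,180:340],(400,325)),cv2.resize(a3,(400,325))]))
```

```text
touch False
0.027117991082000727 59.527902603149414 [0.5080371  0.35439505 0.01392511] 13.75
0.02741544813376561 58.910948038101196 [ 0.41678045 -0.02247367  0.12983938] 15.925 [ 0.5991841   0.66541965 -0.00662468]
```

View pics/c3.png

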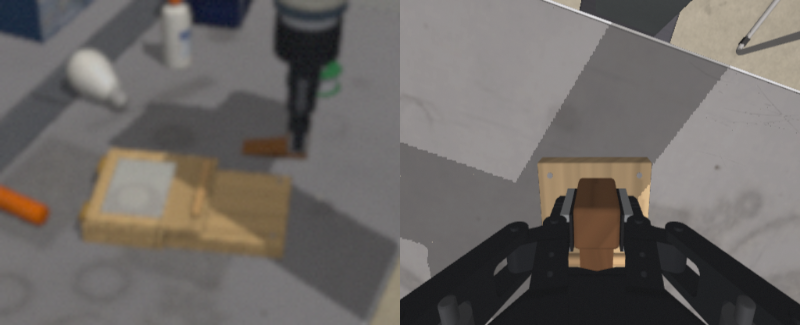

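The wedge is held squarely by the heel, with its toe toward the lid. I check the toe and lid edge in the same view before lowering.

Run:
```python
from h import *
def tob(w):
    l=w-np.r_[BO,0];c,s=np.cos(BY),np.sin(BY);return np.stack([c*l[...,0]+s*l[...,1],-s*l[...,0]+c*l[...,1],l[...,2]],-1)
z=np.load('s2.npz');b=tob(z['w']);a=z['a'];hsv=cv2.cvtColor(a,cv2.COLOR_RGB2HSV)
# lid front edge from height jump per lateral strip
for y0 in np.arange(-.07,.07,.02):
    k=(b[...,1]>y0)&(b[...,1]<y0+.02)&(abs(b[...,0])<.04)
    s=b[k]; print(round(y0,2),'sillmax x',np.percentile(s[s[:,2]<.029][:,0],99).round(4),'lidmin x',np.percentile(s[s[:,2]>.037][:,0],2).round(4))
k=(abs(b[...,2]-.0255)<.004)&(b[...,0]>-.11)&(b[...,0]<0)&(abs(b[...,1])<.08)&(hsv[...,1]>60)
r=cv2.minAreaRect((b[k][:,:2]*1000).astype(np.float32));print('sill in box frame',r)
for n in('scene3','wrist3'):
    z=np.load(n+'.npz');b=tob(z['w']);hsv=cv2.cvtColor(z['a'],cv2.COLOR_RGB2HSV)
    k=(abs(b[...,1])<.03)&(b[...,0]>-.14)&(b[...,0]<0)&(b[...,2]>.1)&(b[...,2]<.17)&(hsv[...,1]>100)&(hsv[...,0]<20)
    q=b[k];lo=q[q[:,2]<.135];print(n,len(q),np.percentile(q,[1,99],axis=0).round(4).tolist(),np.median(lo[:,1]))
```

```text
-0.07 sillmax x 0.0006 lidmin x 0.0007
-0.05 sillmax x 0.0004 lidmin x 0.0004
-0.03 sillmax x 0.0006 lidmin x 0.0007
-0.01 sillmax x -0.0005 lidmin x 0.0014
0.01 sillmax x 0.0003 lidmin x 0.0007
0.03 sillmax x 0.0002 lidmin x 0.0001
0.05 sillmax x 0.0399 lidmin x 0.0011
0.07 sillmax x 0.0381 lidmin x 0.0014
sill in box frame ((-49.95553970336914, -1.2484283447265625), (99.86084747314453, 145.06796264648438), 0.2221711277961731)
scene3 102 [[-0.0932, -0.0117, 0.1182], [-0.0416, 0.017, 0.1304]] 0.00878928635719986
wrist3 5649 [[-0.1173, -0.0127, 0.1202], [-0.0405, 0.0139, 0.1658]] 0.0003894121921242128
```

```bash
cat >> h.py <<'E'
def tob(w):
    l=w-np.r_[BO,0];c,s=np.cos(BY),np.sin(BY);return np.stack([c*l[...,0]+s*l[...,1],-s*l[...,0]+c*l[...,1],l[...,2]],-1)
def report(tag):
    s=ctrl.get_state();print(tag,'t',round(s['time'],2),'tcp',tob(np.array(s['tcp_pos'])).round(4),'F',np.round(s['contact_force'],1),'gw',round(s['gripper_width'],4),round(s['grasp_force'],1))
def lidz():
    for n in('scene','top'):
        a,d,p=cap(n,n+'_l.png');b=tob(cloud(d,p));o=[]
        for x0,x1 in((.022,.045),(.045,.09),(.006,.018)):
            for sy in(-1,1):
                k=(b[...,0]>x0)&(b[...,0]<x1)&(b[...,1]*sy>.025)&(b[...,1]*sy<.052);q=b[k][:,2];q=q[(q>.03)&(q<.07)];o.append((len(q),float(np.round(np.median(q)*1000,1)) if len(q) else None))
        print(n,o)
E
python3 - <<'E'
from h import *
ctrl.move_l(box(-.076,0,.055),.15);report('above'); lidz()
print(ctrl.move_l(box(-.076,0,.034),.03,contact_N=4));report('set')
z=ctrl.get_state()['tcp_pos'][2]
print(ctrl.move_l(box(-.056,0,z),.05,contact_N=15));report('toe+10')
print(ctrl.move_l(box(-.041,0,z),.03,contact_N=40));report('toe+25')
lidz();ctrl.hold(.3);report('hold')
E
```

```text
above t 16.76 tcp [-0.0761  0.0001  0.0552] F [-1.3  0.2 -1.1] gw 0.0275 58.9
scene [(33, 40.9), (39, 40.6), (61, 37.9), (80, 37.4), (18, 49.1), (27, 49.9)]
top [(57, 39.3), (3, 37.0), (110, 35.7), (109, 36.3), (9, 49.8), (0, None)]
True
set t 17.41 tcp [-0.0761 -0.      0.0387] F [ 0.4 -0.1  3.5] gw 0.0273 59.7
True
toe+10 t 17.62 tcp [-0.0749  0.0001  0.0387] F [0.2 0.7 4.7] gw 0.027 60.0
False
toe+25 t 18.92 tcp [-0.0442  0.0006  0.0386] F [-13.9  -3.5  22.1] gw 0.0271 62.5
scene [(33, 42.4), (41, 42.0), (65, 39.2), (76, 38.9), (21, 51.7), (32, 50.5)]
top [(0, None), (0, None), (64, 36.3), (2, 38.0), (0, None), (0, None)]
hold t 19.32 tcp [-0.0443  0.0006  0.0386] F [-13.9  -3.2  21.5] gw 0.0272 62.5
```

```bash
cat >> h.py <<'E'
def heel():
    a,d,p=cap('wrist','wr_l.png');b=tob(cloud(d,p));hsv=cv2.cvtColor(a,cv2.COLOR_RGB2HSV)
    t=tob(np.array(ctrl.get_state()['tcp_pos']))
    k=(abs(b[...,1])<.03)&(abs(b[...,0]-t[0])<.03)&(b[...,2]>.067)&(b[...,2]<.08)&(hsv[...,1]>100)&(hsv[...,0]<20)
    q=b[k];c,s,_=cv2.minAreaRect((q[:,:2]*1000).astype(np.float32));print('heel top',c,s,_,'z',np.median(q[:,2]),'x1%',np.percentile(q[:,0],1),'tcp',t)
def lift(n=6):
    # lid angle from planar fit of scene depth, averaged: upper face z=40+ (150-x)*angle
    e=[]
    for i in range(n):
        a,d,p=cap('scene','s_l.png');b=tob(cloud(d,p))
        k=(b[...,0]>.022)&(b[...,0]<.05)&(abs(b[...,1])<.055)&(b[...,2]>.03)&(b[...,2]<.055)
        q=b[k];e.append(np.median((q[:,2]-.0403)*150/(150-q[:,0]*1000)))
    print('lift mm',np.mean(e)*1000,np.std(e)*1000)
E
python3 - <<'E'
from h import *
heel();lift()
z=ctrl.get_state()['tcp_pos'][2]
ctrl.move_l(box(-.034,-.0006,.0386),.03);ctrl.hold(.3);report('p');heel();lift()
E
```

```text
heel top (-44.3267822265625, 0.6478300094604492) (26.359901428222656, 27.37978172302246) 0.44834908843040466 z 0.0734208201183788 x1% -0.05691816082286272 tcp [-0.04422728  0.00056886  0.03864258]
lift mm 2.5526659668329517 0.10598983918649767
p t 20.35 tcp [-0.0366 -0.0001  0.0386] F [-9.9 -2.5 17.4] gw 0.0274 62.1
heel top (-36.467979431152344, 0.09070587158203125) (26.517227172851562, 27.43570327758789) 0.4610949158668518 z 0.0734120684071102 x1% -0.049336480556125134 tcp [-0.03658043 -0.00011253  0.03855596]
lift mm 4.0467252910361395 0.10789950030406394
```

```bash
python3 -c "
import cv2,numpy as np
a=cv2.imread('pics/s_l.png');b=cv2.imread('pics/wr_l.png')
cv2.imwrite('pics/f.png',np.hstack([cv2.resize(a[140:310,130:330],(400,340)),cv2.resize(b,(400,340))]))"
```

```text
(no output)
```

View pics/f.png

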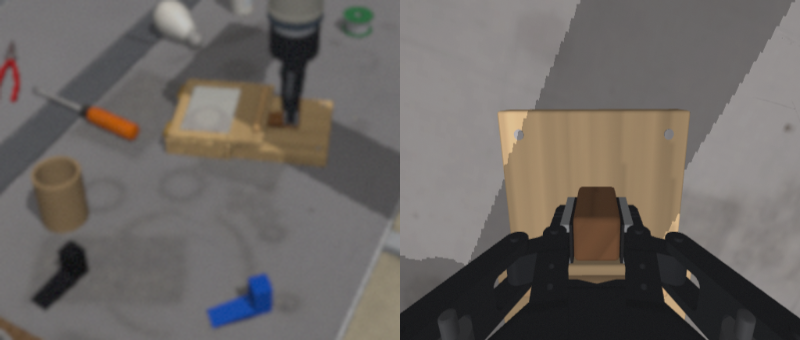

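The wedge lies flat on the sill with its toe under the lid (crop px 280,120). The heel is still gripped, and everything else is where it was.

```bash
python3 -c "
from h import *
report('end');print(ctrl.sign_off())"
```

```text
end t 20.7 tcp [-0.0365 -0.0001  0.0386] F [-9.8 -1.9 17.2] gw 0.0275 62.1
the job is handed in; nothing more can be done
None
```

The lid is shut and the wedge, still gripped by its heel, is pushed under it so the front edge sits about 4.0 mm up by depth reading; I handed the job in at 20.7 s with the other things left where they were.

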